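Snap the red lid onto the white dough tub

TASK

Put the red lid on the white tub with the red spring catches and press it straight down until it snaps fully home, then let go, with the tub left standing upright on the counter. Leave the green lid and the green tub where they are.

Things in the scene. Friction and masses are not known exactly. Their poses are not given: they have to be found in the camera images.
- lid_grip (a point): Red round lid, 60 g, 114 mm across, 64 mm high, upright on the counter. Point: centre of its grip bar, 50 mm above the underside, 14 mm below the bar's top, 14 mm above the top of the flat 4 mm flange. Bar along x: 64 mm long, 22 wide (y; grip across it from above), 28 high; z up. Under the flange a 32 mm deep plug, 70 mm across at its foot, tapers out to a 99 mm bead (8 to 9 mm under the flange).
- tub_rim (a point): White round tub, loose, 0.4 kg, 112 mm across, 104 inside, 62 high. Point: centre of its mouth, level with the rim; z up. Four red sprung catches stand 5 mm into the mouth. The red lid fits at any turn; its taper centres it from 8 mm off (the tub slides). Laid on, it rests on the catches 10 mm too high; a straight push of about 8 N (20 if off centre) snaps it home, flange on rim, its point then 18 mm above this one.
- minilid_grip (a point): Green round plastic lid, same form but smaller, 87 mm across, 64 mm high, grip bar 52 mm long. It does not fit the white tub; leave it. Point at the centre of its grip bar, 50 mm above its underside, bar along x.
- minitub_rim (a point): Green round open tub without catches, 86 mm across and 75 mm high; leave it. Point at the centre of its mouth, level with the rim.
Not all that is in view belongs to the job. Several things look just like the part that bears lid_grip: the one meant starts farthest to the robot's left.

How it is judged:
By the outcome, as a careful person would: the job done as asked, in the order asked, and still so for the second after the job is handed in, with the robot touching nothing.
It also fails if it takes over 38 s, if anything falls off the work surface, if the arm or the gripper's body presses on something with over 40 N, if the wrist force passes 120 N, or if a joint passes its speed limit or range.

ROBOT

A 7-joint arm with a two-finger parallel gripper is mounted at the origin on the work surface. World frame = base frame: x ahead of the robot, y to its left, z up, the work surface at z = 0. Lengths are in m, angles in rad, forces in N, time in s.
With the tool pointing down it reaches from about 0.4 to 0.9 m from the base axis. Payload 5.5 kg.
Tool frame: the origin (TCP) lies midway between the tips of the shut fingers; the grasp point (between the pads) lies 19 mm behind it (manip.grip_depth is the distance from the TCP to the grasp point, in m); z points along the fingers, y is the line along which they close (so a half turn about z gives the same grasp; the last joint's range is limited). The gripper opens to 92 mm and grips with 3 to 60 N. Pads are 19 mm wide; open, the fingers measure 130 mm over their backs; the gripper's body (75 mm by 190 mm) begins 47 mm behind the grasp point.
Start: joints at [1.551, 0.501, -0.427, 1.55, 0.221, 1.138, -0.21], TCP at [0.181, -0.624, 0.227] pointing down, gripper open.
Joint ranges: [-2.88, 2.88], [-0.31, 2.03], [-1.54, 1.56], [0.2, 2.42], [-1.41, 4.55], [0.19, 2.02], [-2.57, 2.57]. Speed limits (rad/s): [2.57, 2.57, 3.14, 3.14, 3.14, 3.14, 3.14].

INTERFACE

Orientations are given as a unit quaternion [x, y, z, w].
In Python, from bench import manip, effector, viewer gives the robot as it stands. Calls block until the motion is done:
- manip.move_pose(position, orientation): joint-space move of the TCP to a pose.
- manip.servo_line(position, ori=None, vel=0.15): straight line of the TCP; ori=None keeps the orientation; vel is the mean speed in m/s.
- manip.movej(angles): joint-space move.
- effector.open_jaws() and effector.close(f_grip=None): open the fingers fully, or close them until they stop; f_grip is the grip in N (None keeps the last).
- manip.sleep(seconds).
- manip.solve_ik(position, orientation): joint angles nearest the present ones, or None.
- viewer.get_image(name): name is "side" or "top" or "wrist"; returns the picture (400x640x3 uint8, red, green, blue); there is no depth.
- viewer.get_calibration(name): a dict with "vfov" (degrees; the focal length in pixels is half the picture's height over the tangent of half this angle, whatever the lens; pixels are square), "cx", "cy" (the principal point, pixels), "eye" and "attitude" of the camera in the world. Camera axes: x right, y down, z forward; pixel columns grow to the right and rows downward; lengths in m; the calibration is good to about 2 mm. The wrist camera is an equidistant fisheye: a pixel r from the principal point sees the ray r / f radians off the axis. A picture is of the moment at which its call begins: read the wrist's pose just before it. get_calibration takes no time and is no camera call; for the wrist camera it gives the pose at the moment of the call.
A pose or a line that the arm cannot do raises manip.PlanningError and nothing moves.
- manip.hand_in(): hands the job in; it is judged then, once.
Readings, each from a call of its own:
- manip.current_clock(): time.
- manip.current_q(): joint angles.
- manip.current_joint_velocities(): joint speeds.
- manip.current_tau(): joint torques, N m.
- manip.current_tool_pos(): TCP position.
- manip.current_tcp_rot(): TCP orientation.
- manip.current_force(): force on the tool from outside, world axes, zero at the start.
- manip.current_wrist_torque(): the same for the moment, N m.
- manip.current_finger_gap(): finger opening in m.
- manip.current_gripper_force(): force on a finger pad.
Only numpy, scipy, OpenCV 4.12 (cv2) and the standard library are available. Lean on these libraries where they do the work, as an engineer would, in place of code of your own. Each camera call takes 0.05 s, during which the arm holds its last target. There are 200 camera calls.

## Working session

There is one attempt and no reset: what is moved stays moved. The work goes in short steps, each a Python script; the robot and the scene stay as the last script left them, time stands still between calls to the robot, and variables do not carry over. Pictures are saved under pics/ and viewed, at most 10 in all, crops included, and the job is handed in when it is done.

```bash
mkdir -p pics; python3 - <<'E'
from bench import manip, effector, viewer
import cv2
for n in("top","side"):
    im=viewer.get_image(n); cv2.imwrite(f"pics/{n}0.png",im[:,:,::-1]); print(n,viewer.get_calibration(n))
print(manip.current_clock(),manip.current_tcp_rot())
E
```

```text
top {'vfov': 48.681663607847796, 'cx': 328.90120449081104, 'cy': 200.9310354734587, 'eye': array([ 0.38988472, -0.0829476 ,  1.02314572]), 'attitude': array([ 0.70730171, -0.7006902 ,  0.05990816, -0.07189261])}
side {'vfov': 51.461267016801415, 'cx': 324.03003239751126, 'cy': 202.53502029405453, 'eye': array([0.40334753, 0.55477496, 0.80125978]), 'attitude': array([-0.11636829,  0.92634523, -0.35451618,  0.05158707])}
0.1 [ 9.90017916e-01  1.40938929e-01 -8.83254678e-05 -8.57928767e-04]
```

View pics/top0.png

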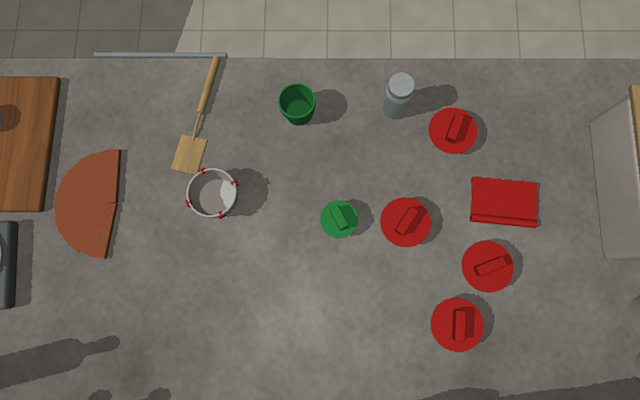

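View pics/side0.png

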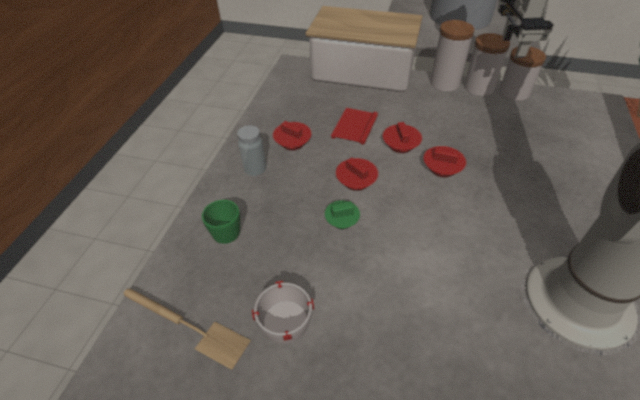

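Top view: the red lids are at (453,130), (406,222), (488,266) and (458,324). There is also a red box at (505,202) and the green lid at (340,218). The white tub with catches is at (212,193) and the green tub at (297,104). Image left is +y, so the lid at (406,222) should be the one farthest left. I'll check it in a crop.

```bash
cat > h.py <<'E'
import numpy as np, cv2
from scipy.spatial.transform import Rotation as R
from bench import manip, effector, viewer
def ray(c,u,v,fish=False):
    f=200/np.tan(np.radians(c["vfov"]/2)); x=np.array([(u-c["cx"])/f,(v-c["cy"])/f]); 
    if fish:
        r=np.linalg.norm(x); d=np.r_[x/max(r,1e-9)*np.sin(r),np.cos(r)]
    else: d=np.r_[x,1]
    return R.from_quat(c["attitude"]).apply(d)
def at(c,u,v,z,fish=False):
    d=ray(c,u,v,fish); return c["eye"]+d*(z-c["eye"][2])/d[2]
def down(yaw): # tool z down, tool y (closing) at yaw+90deg; tool x along yaw
    return (R.from_euler("z",yaw)*R.from_euler("x",np.pi)).as_quat()
E
python3 - <<'E'
from h import *
c=viewer.get_calibration("top")
for p in[(453,130),(406,222),(488,266),(458,324),(340,218)]: print(p,at(c,*p,.02).round(3))
print('tub',at(c,212,193,.062).round(3),'gt',at(c,297,104,.075).round(3))
im=cv2.imread("pics/top0.png")
a=cv2.resize(im[185:260,370:445],(400,400),interpolation=2); b=cv2.resize(im[155:230,175:250],(400,400),interpolation=2)
cv2.imwrite("pics/c1.png",np.hstack([a,b]))
E
```

```text
(453, 130) [ 0.753 -0.357  0.02 ]
(406, 222) [ 0.532 -0.241  0.02 ]
(488, 266) [ 0.434 -0.422  0.02 ]
(458, 324) [ 0.308 -0.35   0.02 ]
(340, 218) [ 0.54  -0.091  0.02 ]
tub [0.587 0.195 0.062] gt [0.793 0.009 0.075]
```

View pics/c1.png

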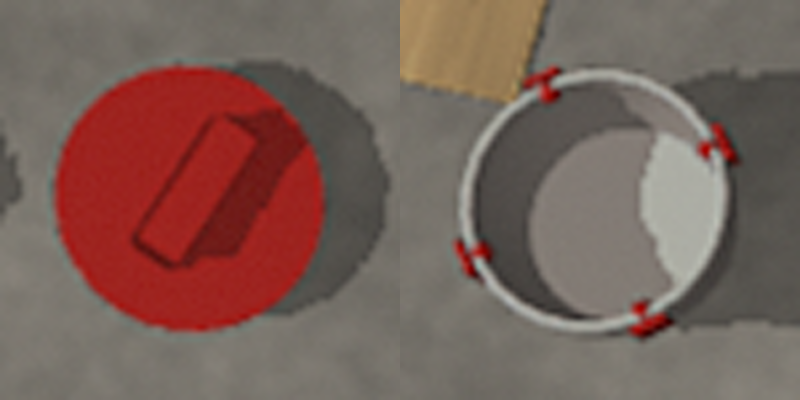

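Crop: the red lid's flange centre is at about (405.6,222) and its bar top centre at (407,221), with the bar running along pixel direction (82,-121). The tub's rim centre is at (211.6,192.6), with four red catches. The choice stands (y=-0.24 is the leftmost red lid). Next I'll check against the side view and move to a hover.

```bash
python3 - <<'E'
from h import *
c=viewer.get_calibration("top")
F=at(c,405.3,221.8,.036);B=at(c,406.8,220.7,.064);T=at(c,211.3,192.3,.062)
d=at(c,406.8+8.2,220.7-12.1,.064)-B; yaw=np.arctan2(d[1],d[0])
print(F.round(4),B.round(4),T.round(4),yaw)
s=viewer.get_calibration("side")
print('side',at(s,357,174,.036).round(3),at(s,283,309,.062).round(3))
# choose yaw solution
P=np.r_[(F[:2]+B[:2])/2,0.19]
best=None
for k in(0,np.pi,-np.pi):
    q=manip.solve_ik(P,down(yaw+k)); print(k,None if q is None else q)
    if q is not None:
        m=np.abs(np.array(q)-manip.current_q()).max()
        if best is None or m<best[0]-.01: best=(m,yaw+k)
manip.move_pose(P,down(best[1])); print(best,manip.current_clock(),manip.current_tool_pos())
w=viewer.get_calibration("wrist"); im=viewer.get_image("wrist"); cv2.imwrite("pics/w1.png",im[:,:,::-1])
np.save("st.npy",np.r_[P,best[1],T]); np.save("w1.npy",w,allow_pickle=True)
# predicted wrist pixels
def proj(p):
    v=R.from_quat(w["attitude"]).inv().apply(p-w["eye"]); th=np.arccos(v[2]/np.linalg.norm(v)); f=200/np.tan(np.radians(w["vfov"]/2))
    return np.array([w["cx"],w["cy"]])+f*th*v[:2]/np.linalg.norm(v[:2])
print('pred flange',proj(F),'bar',proj(B),'bar ends',proj(B+.032*d/np.linalg.norm(d)),proj(B-.032*d/np.linalg.norm(d)))
E
```

```text
[ 0.5299 -0.2373  0.036 ] [ 0.5284 -0.2362  0.064 ] [0.5889 0.197  0.062 ] -0.6021584387291748
side [ 0.528 -0.228  0.036] [0.588 0.203 0.062]
0 [ 0.75215783  0.42326819 -0.48224614  1.76684394  0.22734607  1.00684176
 -1.98913594]
3.141592653589793 [ 1.10256355  0.57723879 -0.98967468  1.75586608  0.53563183  1.10553199
  0.90492363]
-3.141592653589793 [ 1.10256355  0.57723879 -0.98967468  1.75586608  0.53563183  1.10553199
  0.90492363]
(np.float64(1.1152316466131107), np.float64(2.539434214860618)) 1.9917 [ 0.52863989 -0.23828898  0.18981394]
pred flange [327.95874089 184.53565313] bar [328.16254418 189.35262124] bar ends [328.1697804  221.13592286] [328.13526737 155.85574856]
```

View pics/w1.png

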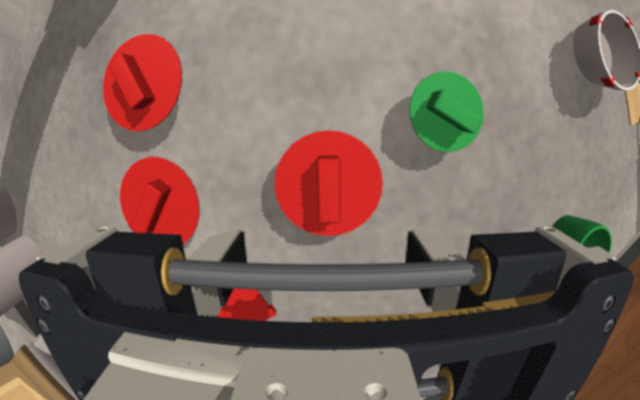

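Wrist view: the lid's flange centre is at (328.5,183.5) and its bar is at (329,189), vertical in the image. Both agree with the predictions (328,184.5) and (328,189). I'll descend and grip with the tips about 4 mm above the flange.

```bash
python3 - <<'E'
from h import *
s=np.load("st.npy"); P=s[:3].copy(); T=s[4:]
P[2]=.041; manip.servo_line(P,vel=.12); print(manip.current_tool_pos(),manip.current_force())
effector.close(f_grip=50); print('gap',manip.current_finger_gap(),manip.current_gripper_force(),manip.current_tool_pos())
P[2]=.2; manip.servo_line(P,vel=.15); print('gap',manip.current_finger_gap(),manip.current_force())
H=np.r_[T[:2],.2]
best=None
for k in np.linspace(-np.pi,np.pi,25):
    q=manip.solve_ik(H,down(s[3]+k))
    if q is not None:
        m=np.abs(np.array(q)-manip.current_q()).max()
        if best is None or m<best[0]: best=(m,s[3]+k)
print(best)
manip.move_pose(H,down(best[1])); print(manip.current_clock(),manip.current_tool_pos(),manip.current_force())
w=viewer.get_calibration("wrist"); im=viewer.get_image("wrist"); cv2.imwrite("pics/w2.png",im[:,:,::-1])
np.save("w2.npy",w,allow_pickle=True)
im=viewer.get_image("side"); cv2.imwrite("pics/s2.png",cv2.resize(im[180:380,180:440,::-1],(780,600)))
im=viewer.get_image("top"); cv2.imwrite("pics/t2.png",im[:,:,::-1])
E
```

```text
[ 0.52984258 -0.23692783  0.0418257 ] [ 0.54266366 -0.39601367  0.00176496]
gap 0.021899029040445862 49.975603222846985 [ 0.5291737  -0.23668297  0.04098724]
gap 0.021735980375733634 [ 0.42771519 -0.50584848 -1.74582825]
(np.float64(0.7170225001881361), np.float64(3.8484311538563647))
7.3417 [0.58962413 0.19489219 0.19964004] [ 0.38695059 -0.64033129 -0.88049314]
```

View pics/w2.png

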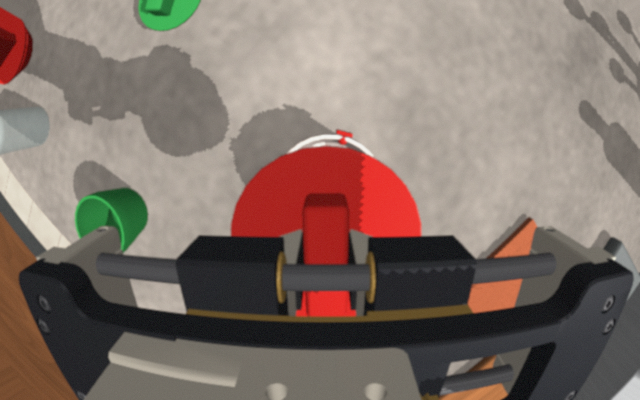

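View pics/s2.png

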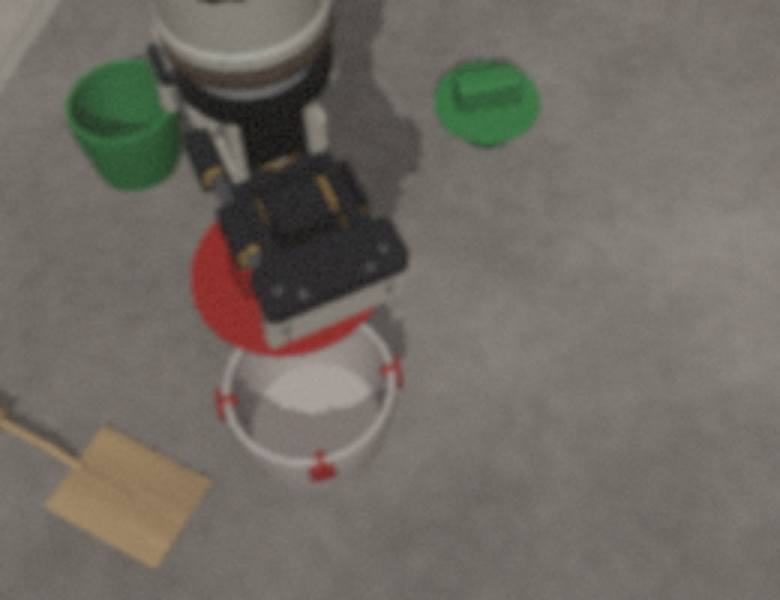

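The lid is held level and centred over the tub. The tub's rim just shows at (335,140), behind the lid's edge. Now I'll lower it in steps while watching the force. I expect contact at TCP z of about 0.081 and home at about 0.071.

```bash
cat > press.py <<'E'
from h import *
s=np.load("st.npy"); T=s[4:]
f0=manip.current_force(); p=np.r_[T[:2],.11]; manip.servo_line(p,vel=.15); print(manip.current_tool_pos(),(manip.current_force()-f0).round(1))
for z in list(np.arange(.098,.081,-.004))+list(np.arange(.081,.0625,-.0015)):
    p[2]=z; manip.servo_line(p,vel=.04); f=manip.current_force()-f0
    print(round(z,4),manip.current_tool_pos().round(4),f.round(1),manip.current_wrist_torque().round(2))
    if f[2]>32: break
print(manip.current_clock())
im=viewer.get_image("side"); cv2.imwrite("pics/s3.png",cv2.resize(im[230:380,180:380,::-1],(800,600)))
E
python3 press.py
```

```text
[0.5892547  0.19756888 0.11068123] [-0.5  0.3  1.1]
0.098 [0.5888 0.1969 0.0979] [-1.3  1.1  0.7] [ 0.19 -0.14 -0.  ]
0.094 [0.5887 0.1969 0.0938] [-0.8  1.5  0. ] [ 0.16 -0.12 -0.04]
0.09 [0.5887 0.1968 0.0897] [-0.5  0.   0.5] [ 0.11 -0.08  0.06]
0.086 [0.5887 0.1968 0.0856] [-0.5  0.5  0.5] [ 0.16 -0.1   0.02]
0.082 [0.5888 0.1972 0.0818] [-0.3  0.4  1.5] [ 0.18 -0.1   0.02]
0.081 [0.5889 0.1975 0.0812] [-1.   2.1  0.5] [ 0.49 -0.09  0.  ]
0.0795 [0.5891 0.1979 0.08  ] [-0.5  2.8  5. ] [0.73 0.03 0.  ]
0.078 [0.5893 0.1976 0.0787] [-0.7  3.3  6.1] [ 0.68 -0.02 -0.06]
0.0765 [0.5891 0.1973 0.077 ] [-1.1  3.   6.5] [ 0.61  0.09 -0.09]
0.075 [0.5882 0.1954 0.0737] [-0.3  0.7 -4.4] [ 0.08 -0.06 -0.01]
0.0735 [0.5882 0.196  0.0723] [ 0.4  0.2 -4.3] [ 0.13 -0.11  0.  ]
0.072 [0.5888 0.1969 0.0718] [-0.6  0.9 -4.1] [ 0.08 -0.1  -0.04]
0.0705 [0.5892 0.1972 0.0716] [-3.  -1.5  6.5] [-0.34  0.57  0.06]
0.069 [0.5896 0.1975 0.0715] [-5.6 -3.4 16.3] [-0.63  1.05 -0.03]
0.0675 [0.59   0.1978 0.0714] [-7.3 -5.5 23.7] [-0.96  1.48 -0.02]
0.066 [0.5905 0.1982 0.0712] [-8.  -6.1 30.9] [-1.28  1.96 -0.02]
0.0645 [0.5906 0.1982 0.0711] [-11.6  -8.5  40.2] [-1.76  2.6  -0.01]
12.6917
```

View pics/s3.png

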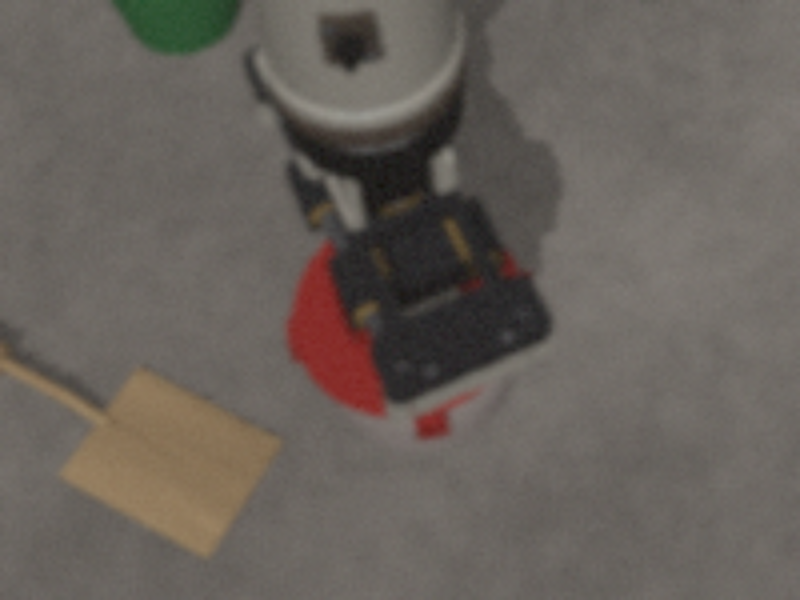

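The force rose to 6.5 N, dropped at the snap, and then met a hard stop at TCP z=0.0715, where home was expected. The side view shows the lid flush on the tub. I'll unload, release, retreat and check.

```bash
python3 - <<'E'
from h import *
T=np.load("st.npy")[4:]
manip.servo_line(np.r_[T[:2],.0715],vel=.04); print(manip.current_force())
effector.open_jaws(); print('gap',manip.current_finger_gap())
manip.servo_line(np.r_[T[:2],.2],vel=.12)
manip.move_pose([.5,-.1,.3],manip.current_tcp_rot()); print(manip.current_clock(),manip.current_force())
a=viewer.get_image("side")[200:380,150:390,::-1]; b=viewer.get_image("top")[130:260,150:270,::-1]
cv2.imwrite("pics/e.png",np.hstack([cv2.resize(a,(480,360)),cv2.resize(b,(320,360))]))
E
```

```text
[-0.05268997 -0.29957269  3.44845599]
gap 0.09179143790994755
16.725 [0.04701682 0.43329747 0.15619143]
```

View pics/e.png

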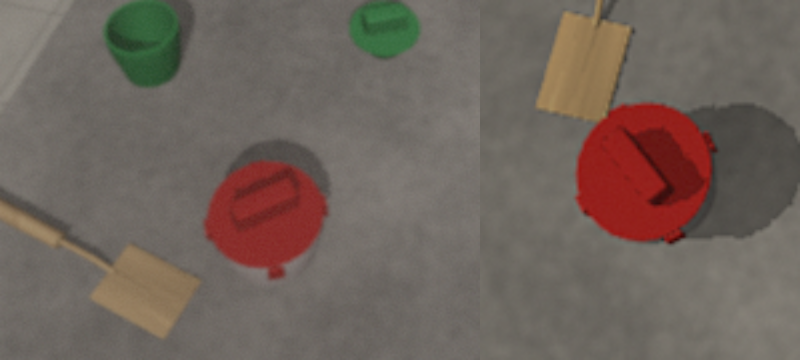

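The lid sits level and flush on the upright tub (side crop (267,213), top crop (645,172)). The green parts are untouched, so I'm handing in.

```bash
python3 -c "
from bench import manip
print(manip.hand_in())"
```

```text
the job is handed in; nothing more can be done
None
```

The red lid is snapped fully home on the white tub, which stands upright on the counter; the gripper has let go, the green lid and tub were not touched, and the job was handed in at about 17 s.

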